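Line up the engraving dies and fit the keeper plates

TASK

Turn every round copper die in its socket on the two steel bench blocks until its notch (the narrow gap with the white line) points straight at the red mark beside it. Lower one brass keeper plate onto each block, over both locating pins, until it rests flush on the shoulders, with the dies still lined up beneath it and the hammer, jar, dish and puck left where they are. There are three or four dies, and both blocks get a keeper plate.

Things in the scene. Friction and masses are not known exactly. Their poses are not given: they have to be found in the camera images.
- die_al: copper die, disc 62 mm across, 14 mm thick, ~0.28 kg, with 6 lugs (8 mm wide, 13 mm high, out to radius 42) at -16, 16, 84, 148, 212, 276 deg about z (x = 0, ccw from above). NOTCH with white line: gap between the two close lugs, on +x. Origin: centre of disc's underside, on block's top. A stub under it turns freely in the socket, 1 mm play. May be absent. In the socket at y = +46 mm of block_a; its mark: block_a_mark_l
- die_ar: copper die, disc 62 mm across, 14 mm thick, ~0.28 kg, with 6 lugs (8 mm wide, 13 mm high, out to radius 42) at -16, 16, 84, 148, 212, 276 deg about z (x = 0, ccw from above). NOTCH with white line: gap between the two close lugs, on +x. Origin: centre of disc's underside, on block's top. A stub under it turns freely in the socket, 1 mm play. May be absent. In the socket at y = -46 mm of block_a; its mark: block_a_mark_r
- die_bl: copper die, disc 62 mm across, 14 mm thick, ~0.28 kg, with 6 lugs (8 mm wide, 13 mm high, out to radius 42) at -16, 16, 84, 148, 212, 276 deg about z (x = 0, ccw from above). NOTCH with white line: gap between the two close lugs, on +x. Origin: centre of disc's underside, on block's top. A stub under it turns freely in the socket, 1 mm play. May be absent. In the socket at y = +46 mm of block_b; its mark: block_b_mark_l
- die_br: copper die, disc 62 mm across, 14 mm thick, ~0.28 kg, with 6 lugs (8 mm wide, 13 mm high, out to radius 42) at -16, 16, 84, 148, 212, 276 deg about z (x = 0, ccw from above). NOTCH with white line: gap between the two close lugs, on +x. Origin: centre of disc's underside, on block's top. A stub under it turns freely in the socket, 1 mm play. May be absent. In the socket at y = -46 mm of block_b; its mark: block_b_mark_r
- block_a: fixed steel bench block, 100 (x) by 235 (y) by 30 mm high; origin: centre of underside. Square die sockets at y = +46 and -46 mm, 14 mm deep. At y = +103.5 and -103.5 mm a shoulder 40 (x) by 20 (y) mm rises 16 mm above the block's top and carries an upright locating pin, 10 mm across, 22 mm tall (tip 68 mm over the bench), last 6 mm tapered. Red marks on its -x edge
- block_a_seat (a point): middle of block_a at the height of the shoulders' tops (46 mm above the bench): where the origin of a fully seated keeper plate lies; axes as the block's
- block_a_mark_l (a point): red mark, 9 by 7 mm, on the top of block_a at its -x edge, 46 mm from the centre of the socket at y = +46 mm, straight out from it (the block's -x direction)
- block_a_mark_r (a point): red mark, 9 by 7 mm, on the top of block_a at its -x edge, 46 mm from the centre of the socket at y = -46 mm, straight out from it (the block's -x direction)
- block_b: fixed steel bench block, 100 (x) by 235 (y) by 30 mm high; origin: centre of underside. Square die sockets at y = +46 and -46 mm, 14 mm deep. At y = +103.5 and -103.5 mm a shoulder 40 (x) by 20 (y) mm rises 16 mm above the block's top and carries an upright locating pin, 10 mm across, 22 mm tall (tip 68 mm over the bench), last 6 mm tapered. Red marks on its -x edge
- block_b_seat (a point): middle of block_b at the height of the shoulders' tops (46 mm above the bench): where the origin of a fully seated keeper plate lies; axes as the block's
- block_b_mark_l (a point): red mark, 9 by 7 mm, on the top of block_b at its -x edge, 46 mm from the centre of the socket at y = +46 mm, straight out from it (the block's -x direction)
- block_b_mark_r (a point): red mark, 9 by 7 mm, on the top of block_b at its -x edge, 46 mm from the centre of the socket at y = -46 mm, straight out from it (the block's -x direction)
- keeper_1: loose brass plate, 40 (x) by 235 (y) by 6 mm thick, ~0.26 kg, with a 13 mm through hole at y = +103.5 and -103.5 mm; on its top middle a dark wooden grip rib 14 mm thick (x), 60 mm long (y), from 6 to 32 mm above the underside. Origin: centre of the underside, z up. The two plates are alike; either fits either block either way round
- keeper_2: loose brass plate, 40 (x) by 235 (y) by 6 mm thick, ~0.26 kg, with a 13 mm through hole at y = +103.5 and -103.5 mm; on its top middle a dark wooden grip rib 14 mm thick (x), 60 mm long (y), from 6 to 32 mm above the underside. Origin: centre of the underside, z up. The two plates are alike; either fits either block either way round
- hammer: bystander: hammer lying on the bench, leave alone
- oil_jar: bystander: amber glass jar, 52 mm across, 75 mm tall, leave alone
- ring_dish: bystander: white dish, 90 mm across, leave alone
- lead_puck: bystander: grey lead puck, 70 mm across, 25 mm high, leave alone

How it is judged:
By the outcome, as a careful person would: the job done as asked, in the order asked, and still so for the second after the job is handed in, with the robot touching nothing.
Of die_al, die_ar, die_bl, die_br only 3 to 4 are there at a start; the rules pass over those that are not, and their reading is None.
At some moment in a run one of keeper_1, keeper_2 may be knocked a few centimetres aside while the robot is not near it.
Once in a run the grip may slacken for a moment while it holds something.
It also fails if it takes over 210 s, if anything falls off the work surface, if the arm or the gripper's body presses on something with over 40 N, if the wrist force passes 120 N, or if a joint passes its speed limit or range.

ROBOT

A 6-joint arm with a two-finger parallel gripper is mounted at the origin on the work surface. World frame = base frame: x ahead of the robot, y to its left, z up, the work surface at z = 0. Lengths are in mm, angles in degrees, forces in N, time in s.
With the tool pointing down it reaches from about 350 to 950 mm from the base axis. Payload 17.4 kg.
Tool frame: the origin (TCP) lies between the finger pads; the fingertips stand 14 mm ahead of it and the grasp point (between the pads) lies 5 mm behind it; z points along the fingers, y is the line along which they close (so a half turn about z gives the same grasp; the last joint's range is limited). The gripper opens to 93 mm and grips with 3 to 60 N. Pads are 15 mm wide; open, the fingers measure 128 mm over their backs; the gripper's body (75 mm by 188 mm) begins 65 mm behind the grasp point.
Start: joints at [65.157, 6.646, 82.598, -0, 90.757, -2.166], TCP at [260.252, 622.817, 232.646] pointing down, gripper open.
Joint ranges: [-162.19, 162.19], [-47.58, 125.68], [4.15, 143.07], [-65.23, 245.23], [0.69, 171.88], [-170.13, 170.13]. Speed limits (degrees/s): [108.29, 108.29, 127.2, 180, 180, 180].

INTERFACE

Orientations are given as [roll, pitch, yaw] about the fixed x, y, z axes, in that order (R = Rz(yaw) Ry(pitch) Rx(roll)).
In Python, from station import move_pose, move_linear, set_joints, move_gripper, sleep, inverse_kinematics, observe, grab_frame, get_calibration, IKError, finish_job gives the robot as it stands. Calls block until the motion is done:
- move_pose(position, orientation): joint-space move of the TCP to a pose.
- move_linear(position, rot=None, speed=150, stop_force=None): straight line of the TCP; rot=None keeps the orientation; speed is the mean speed in mm/s. With stop_force (N) it stops when the force on the tool has changed by that much, and returns True; else False.
- set_joints(angles): joint-space move.
- move_gripper(opening, newtons=None): opening from 0.0 (shut) to 1.0 (fully open); newtons is the grip in N (None keeps the last); returns when the fingers have stopped.
- sleep(seconds).
- inverse_kinematics(position, orientation): joint angles nearest the present ones, or None.
- observe(): the state.
- grab_frame(name): name is "side" or "top"; returns the picture (384x512x3 uint8, red, green, blue); there is no depth.
- get_calibration(name): a dict with "intrinsics" (3x3 intrinsics, pixels), "D" ([k1, k2, p1, p2, k3] as OpenCV has them; the pictures are not rectified), "cam_to_world" (4x4, takes a point from camera to world coordinates). Camera axes: x right, y up, looking along -z (the intrinsics and any distortion apply to the point x, -y, -z); pixel columns grow to the right and rows downward; lengths in mm; the calibration is good to about 2 mm. A picture is of the moment at which its call begins. get_calibration takes no time and is no camera call.
A pose or a line that the arm cannot do raises IKError and nothing moves.
- finish_job(): hands the job in; it is judged then, once.
The state is a dict: "time": time; "joints": joint angles; "dq": joint speeds; "joint_torque": joint torques, N m; "eef_pos": TCP position; "orientation": TCP orientation; "force": force on the tool from outside, world axes, zero at the start; "ft_torque": the same for the moment, N m; "gripper_width": opening from 0.0 (shut) to 1.0 (fully open); "finger_force": force on a finger pad.
Only numpy, scipy, OpenCV 4.12 (cv2) and the standard library are available. Lean on these libraries where they do the work, as an engineer would, in place of code of your own. Each camera call takes 0.05 s, during which the arm holds its last target. There are 200 camera calls.

## Working session

There is one attempt and no reset: what is moved stays moved. The work goes in short steps, each a Python script; the robot and the scene stay as the last script left them, time stands still between calls to the robot, and variables do not carry over. Pictures are saved under pics/ and viewed, at most 14 in all, crops included, and the job is handed in when it is done.

```bash
mkdir -p pics; ls
python3 - <<'E'
from station import *
import cv2,numpy as np
for n in("top","side"):
    c=get_calibration(n);print(n,np.round(np.array(c["intrinsics"]),1).tolist(),c["D"],np.round(np.array(c["cam_to_world"]),3).tolist())
    f=grab_frame(n);cv2.imwrite(f"pics/{n}0.png",cv2.resize(f[:,:,::-1],None,fx=1.5625,fy=1.5625,interpolation=cv2.INTER_CUBIC))
    cv2.imwrite(f"pics/{n}0_raw.png",f[:,:,::-1])
print(observe())
E
```

```text
pics
top [[471.0, 0.0, 249.4], [0.0, 471.0, 188.6], [0.0, 0.0, 1.0]] [-0.03840398  0.          0.          0.          0.        ] [[-0.004, 0.996, -0.085, 440.225], [-1.0, -0.003, 0.007, -2.112], [0.007, 0.085, 0.996, 1324.035], [0.0, 0.0, 0.0, 1.0]]
side [[359.7, 0.0, 261.6], [0.0, 359.7, 188.8], [0.0, 0.0, 1.0]] [0.0342525 0.        0.        0.        0.       ] [[0.931, 0.219, -0.291, 257.43], [-0.364, 0.573, -0.734, -796.335], [0.005, 0.79, 0.613, 726.985], [0.0, 0.0, 0.0, 1.0]]
{'time': 0.1, 'joints': array([ 6.51572168e+01,  6.67196049e+00,  8.26309053e+01,  1.96484989e-03,
        9.07567997e+01, -2.16699110e+00]), 'dq': array([ 0.10441824, -0.15415282, -0.14410673, -0.01025875, -0.02727935,
        0.05281472]), 'joint_torque': array([ 2.35552478e-03, -7.22892237e+01, -6.23870516e+01,  7.80176441e-02,
        2.28934136e-02, -6.96325174e-05]), 'eef_pos': array([260.16703523, 622.66972065, 231.98310361]), 'orientation': array([-1.79940451e+02, -4.21937979e-03,  1.57324231e+02]), 'force': array([-0.47224473,  0.98897371, -0.22685412]), 'ft_torque': array([-0.02078043,  0.04701667, -0.01443456]), 'finger_force': 0.0, 'gripper_width': 1.0008677690440437}
```

View pics/top0.png

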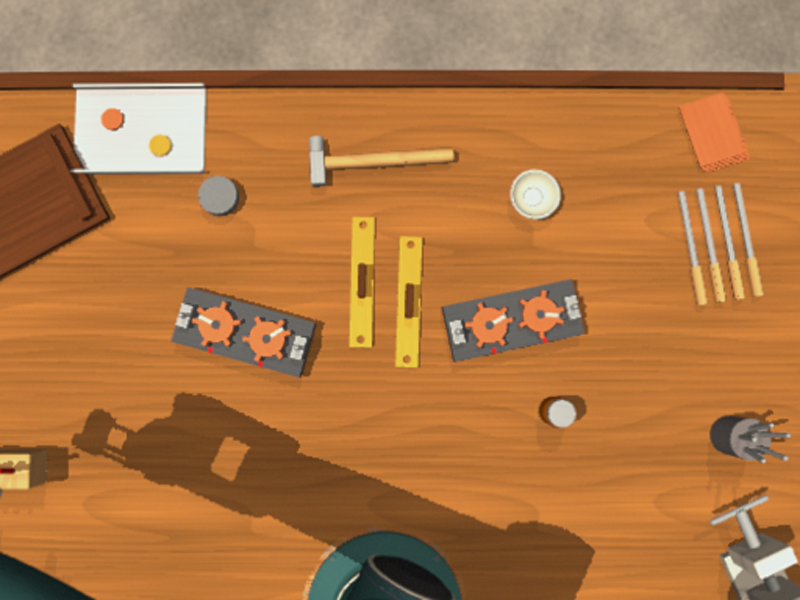

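View pics/side0.png

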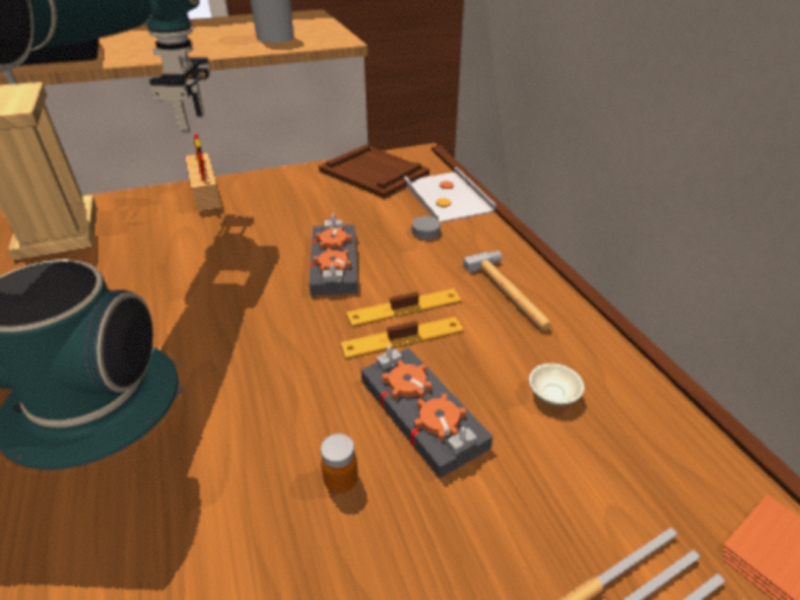

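The top view shows four dies: left block at about (245,333), right block at about (515,320). The keepers are at (362,282) and (409,300), with no object in the way. Next I'll take enlarged crops of each block.

```bash
cat > h.py <<'E'
from station import *
import cv2,numpy as np
F=np.diag([1,-1,-1.])
def cam(n):
    c=get_calibration(n);return np.array(c["intrinsics"]),np.array(c["D"]),np.array(c["cam_to_world"])
def proj(n,P):
    K,D,T=cam(n);R=F@T[:3,:3].T;t=-R@T[:3,3]
    return cv2.projectPoints(np.atleast_2d(P).astype(float),cv2.Rodrigues(R)[0],t,K,D)[0][:,0]
def unproj(n,uv,z):
    K,D,T=cam(n);u=cv2.undistortPoints(np.atleast_2d(uv).astype(float)[:,None],K,D)[:,0]
    d=np.c_[u,np.ones(len(u))]@F.T@T[:3,:3].T;o=T[:3,3]
    return o+d*((z-o[2])/d[:,2])[:,None]
def crop(n,f,c,w,h,s,name):
    """crop centred at raw px c; grid labels in raw px"""
    x0,y0=int(c[0]-w/2),int(c[1]-h/2)
    im=cv2.resize(f[y0:y0+h,x0:x0+w,::-1],None,fx=s,fy=s,interpolation=cv2.INTER_CUBIC)
    for x in range(x0,x0+w):
        if x%10==0: cv2.line(im,(int((x-x0+.5)*s),0),(int((x-x0+.5)*s),6),(255,255,255),1);cv2.putText(im,str(x),(int((x-x0+.5)*s)-12,18),0,.4,(255,255,255),1)
    for y in range(y0,y0+h):
        if y%10==0: cv2.line(im,(0,int((y-y0+.5)*s)),(6,int((y-y0+.5)*s)),(255,255,255),1);cv2.putText(im,str(y),(8,int((y-y0+.5)*s)+4),0,.4,(255,255,255),1)
    cv2.imwrite(f"pics/{name}.png",im)
E
python3 - <<'E'
from h import *
f=cv2.imread("pics/top0_raw.png")[:,:,::-1]
crop("top",f,(157,213),98,66,8,"ca0");crop("top",f,(329,205),98,66,8,"cb0")
crop("top",f,(247,187),66,100,6,"ck0")
E
```

```text
(no output)
```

View pics/ca0.png

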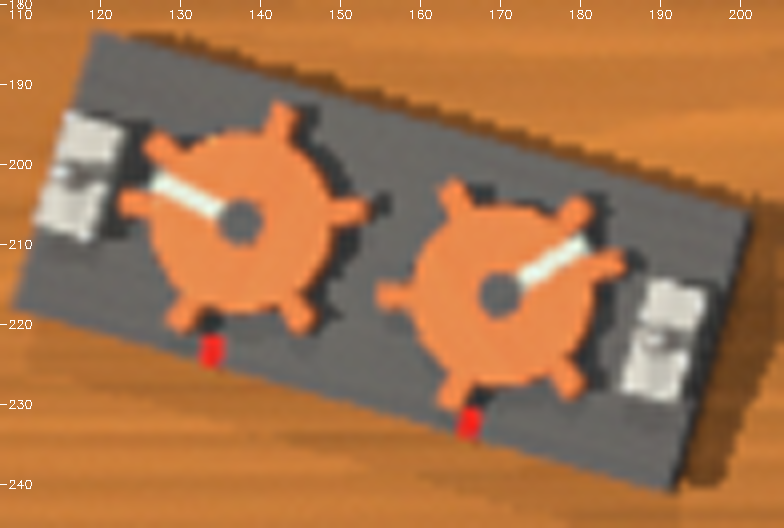

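View pics/cb0.png

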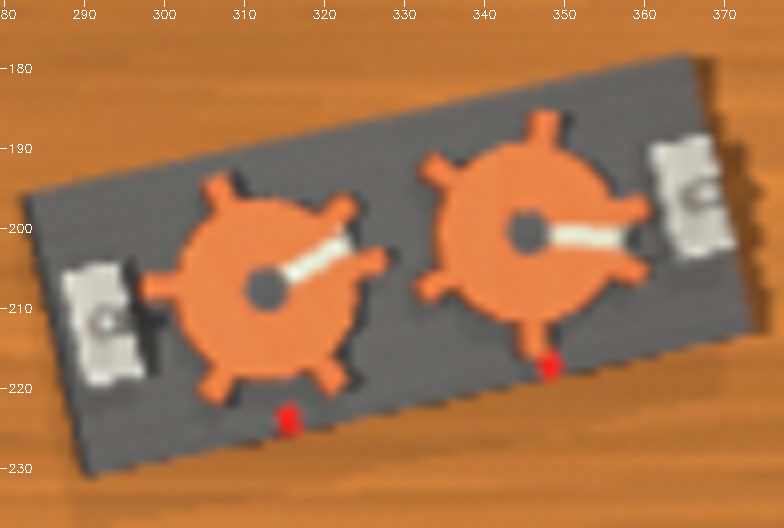

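View pics/ck0.png

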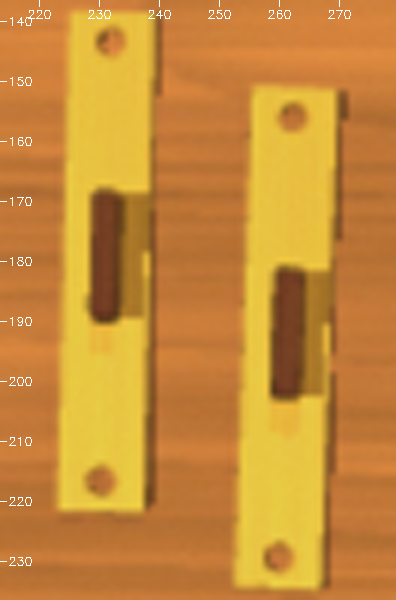

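Left block die centres are at raw (137.5,207) and (170,216), with white lines pointing up-left and up-right. Right block centres are at (313,208) and (345.5,200.6). Keeper holes are at (232,143)/(230,217) and (262,156)/(260,229). I'll fit the poses from these.

```bash
cat >> h.py <<'E'
from scipy.optimize import least_squares,minimize
def rot(a): a=np.radians(a);return np.array([[np.cos(a),-np.sin(a)],[np.sin(a),np.cos(a)]])
def fitpose(n,pts,uv,z,p0):
    """planar pose (x,y,deg) from local pts (with heights z) and pixels"""
    pts=np.array(pts,float);z=np.array(z,float)
    fn=lambda p:(proj(n,np.c_[pts@rot(p[2]).T+p[:2],z])-uv).ravel()
    r=least_squares(fn,p0,x_scale=[1,1,1],loss="soft_l1");return r.x,r.fun.reshape(-1,2) if r.fun.size==2*len(pts) else r.fun
LUG=[-16,16,84,148,212,276]
def diemask(n,p,shape,S,x0,y0,w,h):
    m=np.zeros((h*S,w*S),np.uint8);sh=3
    def poly(q,z):
        uv=proj(n,np.c_[q@rot(p[2]).T+p[:2],np.full(len(q),z)])
        cv2.fillPoly(m,[np.round(((uv-[x0,y0]+.5)*S-.5)*8).astype(np.int32)],255,shift=sh)
    t=np.linspace(0,2*np.pi,60);c=31*np.c_[np.cos(t),np.sin(t)]
    for z in (30,37,44): poly(c,z)
    for a in LUG:
        q=np.array([[20,-4],[42,-4],[42,4],[20,4.]])@rot(a).T
        for z in (30,36,43): poly(q,z)
    return cv2.resize(m,(w,h),interpolation=cv2.INTER_AREA)/255.
def fitdie(n,f,p0,search=None):
    """fit (x,y,deg) of a die to the copper silhouette"""
    u=proj(n,[[p0[0],p0[1],40]])[0];w=h=60;x0,y0=int(u[0])-30,int(u[1])-30
    im=f[y0:y0+h,x0:x0+w].astype(float)
    hs=cv2.cvtColor(f[y0:y0+h,x0:x0+w],cv2.COLOR_RGB2HSV)
    g=np.clip((im[...,0]-im[...,2]-10)/115.,0,1) # copper; grey steel ~0
    wt=np.zeros((h,w),np.uint8)
    t=np.linspace(0,2*np.pi,60);c=45.5*np.c_[np.cos(t),np.sin(t)]+np.array(p0[:2])
    uv=proj(n,np.c_[c,np.full(60,37)])-[x0,y0];cv2.fillPoly(wt,[np.round(uv).astype(np.int32)],1)
    # ignore the inside of the disc and red marks
    c=(c-p0[:2])*25/45.5+p0[:2];uv=proj(n,np.c_[c,np.full(60,44)])-[x0,y0];cv2.fillPoly(wt,[np.round(uv).astype(np.int32)],0)
    red=(im[...,0]>170)&(im[...,1]<80);wt[cv2.dilate(red.astype(np.uint8),np.ones((3,3)))>0]=0
    cost=lambda p:float((wt*(diemask(n,p,None,6,x0,y0,w,h)-g)**2).sum())
    best=None
    for a in (search if search is not None else [p0[2]+d for d in(-8,-4,0,4,8)]):
        r=minimize(cost,[p0[0],p0[1],a],method="Nelder-Mead",options=dict(initial_simplex=[[p0[0]+i,p0[1]+j,a+k] for i,j,k in((-1,-1,-2),(2,0,1),(0,2,1),(0,0,4))],xatol=.02,fatol=.005,maxiter=120))
        if best is None or r.fun<best.fun: best=r
    return best.x,best.fun,wt.sum()
E
cat > m.py <<'E'
from h import *
f=cv2.imread("pics/top0_raw.png")[:,:,::-1]
L=[[50,117.5],[50,-117.5],[-50,-117.5],[-50,117.5],[0,46],[0,-46],[-46,46],[-46,-46]];z=[30]*4+[44]*2+[30]*2
A=[(119.6,183.25),(201.5,205.75),(191.5,241),(108.75,217.6),(137.5,207.25),(170,216.25),(133.75,223.4),(166,232.25)]
B=[(282.25,195.9),(365.5,178.4),(374.1,212.75),(290.5,230.9),(312.9,207.75),(345.5,200.6),(315.5,224),(348.1,217.25)]
for nm,U in(("a",A),("b",B)):
    U=np.array(U);q=unproj("top",U.mean(0),30)[0]
    p,r=fitpose("top",L,U,z,[q[0],q[1],0]);print(nm,p.round(2),"\n",(proj("top",np.c_[np.array(L)@rot(p[2]).T+p[:2],z])-U).round(2).tolist())
    for s,tip,k in(("l",dict(a=(128,202.3),b=(322.5,201.5))[nm],4),("r",dict(a=(180.5,209.5),b=(357,201))[nm],5)):
        w=unproj("top",[U[k],tip],44);d=w[1]-w[0];g=np.degrees(np.arctan2(d[1],d[0]))
        x,c,n=fitdie("top",f,[w[0][0],w[0][1],g])
        pred=p[:2]+rot(p[2])@np.array([0,46 if s=="l" else -46])
        print(" die",s,"line",round(g,1),"fit",x.round(2),"cost",round(c,2),n,"pred centre",pred.round(1))
for U in([(231.8,143.3),(230.2,216.7)],[(262.2,156),(260,229.3)]):
    w=unproj("top",U,6);d=w[0]-w[1];print("keeper",w.mean(0).round(1),"len",np.linalg.norm(d).round(1),"yaw(y axis)",np.degrees(np.arctan2(-d[0],d[1])).round(2))
E
python3 m.py
```

```text
a [487.38 248.66 -15.75] 
 [[-0.23, -0.32], [-0.46, 0.01], [-0.55, -0.01], [0.12, 0.23], [0.25, -0.18], [0.16, -0.07], [0.38, 0.06], [0.27, 0.27]]Traceback (most recent call last):
  File "m.py", line 11, in <module>
    x,c,n=fitdie("top",f,[w[0][0],w[0][1],g])
          ~~~~~~^^^^^^^^^^^^^^^^^^^^^^^^^^^^^
  File "h.py", line 56, in fitdie
    r=minimize(cost,[p0[0],p0[1],a],method="Nelder-Mead",options=dict(initial_simplex=[[p0[0]+i,p0[1]+j,a+k] for i,j,k in((-1,-1,-2),(2,0,1),(0,2,1),(0,0,4))],xatol=.02,fatol=.005,maxiter=120))
    res = _minimize_neldermead(fun, x0, args, callback, bounds=bounds,
                               **options)
    fxr = func(xr)
    fx = function(np.copy(x), *(wrapper_args + args))
  File "h.py", line 53, in <lambda>
    cost=lambda p:float((wt*(diemask(n,p,None,6,x0,y0,w,h)-g)**2).sum())
                             ~~~~~~~^^^^^^^^^^^^^^^^^^^^^^
  File "h.py", line 39, in diemask
    for z in (30,36,43): poly(q,z)
                         ~~~~^^^^^
  File "h.py", line 33, in poly
    uv=proj(n,np.c_[q@rot(p[2]).T+p[:2],np.full(len(q),z)])
  File "h.py", line 7, in proj
    K,D,T=cam(n);R=F@T[:3,:3].T;t=-R@T[:3,3]
          ~~~^^^
  File "h.py", line 5, in cam
    c=get_calibration(n);return np.array(c["intrinsics"]),np.array(c["D"]),np.array(c["cam_to_world"])
ValueError: time passes only in moves, steps and waits
```

```bash
sed -i 's/^def cam/import functools\n@functools.cache\ndef cam/' h.py; time python3 m.py
```

```text
a [487.38 248.66 -15.75] 
 [[-0.23, -0.32], [-0.46, 0.01], [-0.55, -0.01], [0.12, 0.23], [0.25, -0.18], [0.16, -0.07], [0.38, 0.06], [0.27, 0.27]]
 die l line 62.6 fit [499.54 294.17  63.92] cost 6.42 609 pred centre [499.9 292.9]
 die r line -57.3 fit [474.53 205.1  -57.7 ] cost 5.27 609 pred centre [474.9 204.4]
b [ 506.16 -228.2    11.87] 
 [[0.49, -0.33], [-0.14, -0.5], [-0.47, 0.42], [0.08, 0.28], [-0.2, -0.1], [-0.01, -0.01], [0.16, 0.26], [0.08, -0.04]]
 die l line -57.4 fit [ 496.78 -183.84  -59.72] cost 3.98 607 pred centre [ 496.7 -183.2]
 die r line -92.2 fit [ 515.68 -274.24  -93.74] cost 3.33 592 pred centre [ 515.6 -273.2]
keeper [577.7  40.4   6. ] len 207.6 yaw(y axis) -91.27
keeper [541.7 -44.1   6. ] len 206.5 yaw(y axis) -92.05
real	0m1.891s
user	0m2.436s
sys	0m0.040s
```

```bash
cat >> h.py <<'E'
BY=dict(a=-15.68,b=11.8)
def w2(p): return (p+180)%360-180
def lat(ref):
    s=[];
    for _ in range(4): sleep(.05);s.append(observe()["force"])
    return np.mean(s,0)-ref
def joints_at(xy,z,yaw,turn=0):
    """tool-down joints; yaw mod 180 chosen so that j6 stays in range over the turn"""
    j1=np.degrees(np.arctan2(xy[1],xy[0]));best=None
    for k in range(-3,4):
        y=yaw+180*k;a=j1+90-y;m=max(abs(a),abs(a-turn))
        if best is None or m<best[0]: best=(m,y,a)
    q=np.array(inverse_kinematics([*xy,z],[180,0,w2(best[1])]))
    q[5]+=360*round((best[2]-q[5])/360);assert best[0]<168,best
    return q
def grip_die(xy,notch,side,turn,tz=47,op=.76):
    """grip a die with the closing line at notch+side*58; xy centre, returns ref force"""
    move_gripper(op,15)
    yaw=notch+side*58-90
    set_joints(joints_at(xy,110,yaw,turn));ref=lat(0)
    hit=move_linear([*xy,tz],speed=60,stop_force=12)
    print("down",hit,observe()["eef_pos"].round(1))
    if hit: return ref
    move_gripper(0.5,15);o=observe()
    print("grip width",round(o["gripper_width"]*93,1),"ff",o["finger_force"].round(1),"lat",lat(ref).round(1),"t",o["time"])
    return ref
def turn_die(turn):
    for i in range(4):
        q=np.array(observe()["joints"]);  # j6 only
        if i==0: q0=q.copy()
        q1=q0.copy();q1[5]-=turn*(i+1)/4;set_joints(q1)
    o=observe();print("turned j6",round(q0[5]-o["joints"][5],1),"pos",o["eef_pos"].round(1),"w",round(o["gripper_width"]*93,1),"F",o["force"].round(1))
def release():
    move_gripper(.74);p=observe()["eef_pos"];move_linear([p[0],p[1],120],speed=120)
E
python3 - <<'E'
from h import *
xy=(499.6,293.7)
ref=grip_die(xy,63.9,+1,100.4)
E
```

```text
down False [499.8 293.8  47.5]Traceback (most recent call last):
  File "<stdin>", line 3, in <module>
  File "h.py", line 85, in grip_die
    print("grip width",round(o["gripper_width"]*93,1),"ff",o["finger_force"].round(1),"lat",lat(ref).round(1),"t",o["time"])
                                                           ^^^^^^^^^^^^^^^^^^^^^^^
AttributeError: 'float' object has no attribute 'round'
```

```bash
sed -i 's/o\["finger_force"\].round(1)/round(o["finger_force"],1)/' h.py
python3 - <<'E'
from h import *
o=observe();print(round(o["gripper_width"]*93,1),o["finger_force"],lat(0).round(2),o["eef_pos"].round(2),o["orientation"].round(2),o["time"],o["ft_torque"].round(2))
E
```

```text
61.5 15.000291019678116 [ 0.01 -0.53  4.39] [499.78 293.74  47.34] [ 1.7999e+02 -3.0000e-02  3.1900e+01] 3.9917 [-0.21  0.1  -0.02]
```

Gripped at 61.5 mm with no lateral load, so the die is centred. I'll turn it.

Run:
```python
from h import *
turn_die(100.4);release()
r=grip_die((496.8,-183.6),-59.7,-1,-108.5)
turn_die(-108.5);release()
r=grip_die((515.7,-273.8),-93.7,-1,-74.5)
turn_die(-74.5);release()
f=grab_frame("top");cv2.imwrite("pics/t1_raw.png",f[:,:,::-1])
x,c,n=fitdie("top",f,[499.6,293.7,164.3]);print("al",x,c)
print(observe()["time"])
```

```text
turned j6 100.0 pos [499.8 293.8  47.4] w 61.7 F [-0.3  0.2  2.7]
down False [ 497.  -183.7   47.4]
grip width 61.5 ff 15.0 lat [-0.5 -0.1  4. ] t 11.0833
turned j6 -108.2 pos [ 497.  -183.7   47.3] w 61.6 F [-0.1 -0.1  2.8]
down False [ 515.9 -273.9   47.5]
grip width 61.3 ff 15.0 lat [-0.3  0.3  3.9] t 17.825
turned j6 -74.1 pos [ 515.8 -273.8   47.3] w 61.6 F [-0.  -0.2  1.5]
al [500.65970064 294.44856663 164.03439851] 5.425504688105274
20.8583
```

Now ar in two stages, then check all four.

Run:
```python
from h import *
xy=(474.7,204.8)
grip_die(xy,-57.7,+1,-74);turn_die(-74);release()
grip_die(xy,-131.7,-1,-64);turn_die(-64);release()
q=np.array(observe()["joints"]);q[0]=75;set_joints(q)
f=grab_frame("top");cv2.imwrite("pics/t2_raw.png",f[:,:,::-1])
for n,p in dict(al=[499.6,293.7,164.3],ar=[474.6,204.8,164.3],bl=[496.8,-183.6,191.8],br=[515.7,-273.8,191.8]).items():
    x,c,_=fitdie("top",f,p);print(n,x.round(1),"want",p[2],round(c,1))
crop("top",f,(157,213),98,66,8,"ca1");crop("top",f,(329,205),98,66,8,"cb1")
v=np.vstack([cv2.resize(cv2.imread(f"pics/{i}.png"),None,fx=.56,fy=.56) for i in("ca1","cb1")]);cv2.imwrite("pics/c1.png",v)
print(observe()["time"])
```

```text
down False [474.9 204.9  47.5]
grip width 61.4 ff 15.0 lat [-0.6 -0.2  3.7] t 24.6083
turned j6 -73.6 pos [474.9 204.9  47.3] w 61.1 F [0.4 0.  3.5]
down False [474.9 204.9  47.4]
grip width 61.5 ff 15.0 lat [-0.2 -0.1  4.9] t 30.6333
turned j6 -63.5 pos [474.8 204.9  47.3] w 61.9 F [1.1 1.2 2.7]
al [500.7 294.5 164. ] want 164.3 6.1
ar [474.5 205.7 165.2] want 164.3 5.8
bl [ 496.6 -184.   192. ] want 191.8 4.3
br [ 515.6 -274.4  192.4] want 191.8 4.1
35.2583
```

View pics/c1.png

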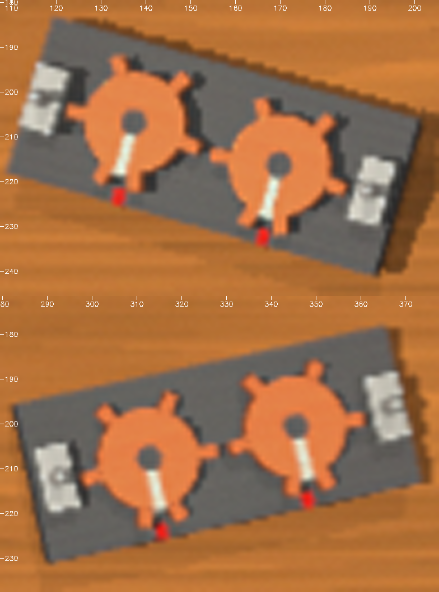

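All four white lines point at their red marks, within about 1°. Next are the keepers.

```bash
cat >> h.py <<'E'
def keepers(f):
    hs=cv2.cvtColor(f,cv2.COLOR_RGB2HSV);m=((hs[...,0]>=22)&(hs[...,0]<=32)&(hs[...,1]>140)&(hs[...,2]>120)).astype(np.uint8)
    out=[]
    for c in cv2.findContours(m,cv2.RETR_EXTERNAL,cv2.CHAIN_APPROX_NONE)[0]:
        if cv2.contourArea(c)<400: continue
        w=unproj("top",cv2.boxPoints(cv2.minAreaRect(c)),6)[:,:2]
        e=[w[1]-w[0],w[2]-w[1]];l=[np.linalg.norm(i) for i in e];d=e[int(np.argmax(l))]
        out.append((*w.mean(0).round(1),round(np.degrees(np.arctan2(d[1],d[0]))%180,2),round(max(l)),round(min(l))))
    return out
def pick_keeper(x,y,ang,turn):
    move_gripper(.45,45)
    set_joints(joints_at((x,y),120,ang,turn));ref=lat(0)
    print("down hit",move_linear([x,y,24],speed=80,stop_force=12));move_gripper(0,45)
    o=observe();print("grip",round(o["gripper_width"]*93,1),o["finger_force"],"lat",lat(ref).round(1))
    move_linear([x,y,150],speed=120);o=observe();print("lifted",round(o["gripper_width"]*93,1),o["finger_force"],"F",lat(ref).round(1),o["time"])
E
python3 - <<'E'
from h import *
f=cv2.imread("pics/t2_raw.png")[:,:,::-1];k=keepers(f);print(k)
E
```

```text
[(np.float64(541.1), np.float64(-44.2), np.float64(178.05), 232, 40), (np.float64(577.6), np.float64(40.5), np.float64(179.14), 232, 38)]
```

Run:
```python
from h import *
x,y,a,*_=[k for k in keepers(grab_frame("top")) if k[1]>0][0];print(x,y,a)
pick_keeper(577.7 if abs(x-577.7)<2 else x,40.4 if abs(y-40.4)<2 else y,(a+178.73)/2 if abs(a-178.73)<2 else a,75.5)
set_joints(joints_at((487.2,249.1),150,74.3));ref=lat(0)
o=observe();print(o["gripper_width"]*93,o["joints"].round(1))
h=move_linear([487.2,249.1,97],speed=80,stop_force=12);print("pre",h)
h=move_linear([487.2,249.1,71],speed=25,stop_force=10);o=observe();print(h,o["eef_pos"].round(1),lat(ref).round(1),"w",o["gripper_width"]*93,o["time"])
f=grab_frame("side");cv2.imwrite("pics/s1.png",cv2.resize(f[110:230,150:290,::-1],None,fx=5,fy=5,interpolation=cv2.INTER_CUBIC))
```

```text
577.6 40.4 179.15
down hit False
grip 13.6 44.999674558639526 lat [-0.8 -0.9  0.7]
lifted 13.5 44.99750196933746 F [ 0.1  0.1 -3.1] 41.8333
13.932543560158418 [ 24.3  -7.4 104.3  -0.   83.1  40.2]
pre False
False [487.3 249.1  71.2] [-0.3  0.7  0. ] w 13.719966744763944 45.15
```

View pics/s1.png

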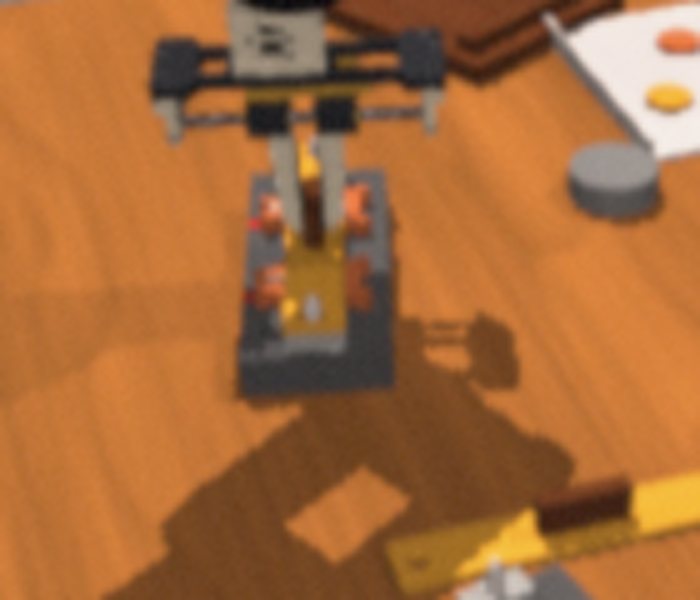

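The near pin pokes through its hole at about (313,305), and both ends went down without contact. I'll lower to contact, release, and do the second plate.

```bash
cat > place.py <<'E'
from h import *
def settle():
    p=observe()["eef_pos"];h=move_linear([p[0],p[1],68.5],speed=15,stop_force=5);o=observe();print("contact",h,o["eef_pos"].round(1))
    move_gripper(.35);p=observe()["eef_pos"];move_linear([p[0],p[1],150],speed=100)
E
python3 - <<'E'
from place import *
settle()
f=grab_frame("top");ks=keepers(f);print(ks)
x,y,a,*_=min(ks,key=lambda k:np.hypot(k[0]-541.5,k[1]+44))
if np.hypot(x-541.5,y+44.1)<2.5: x,y,a=541.5,-44.1,178.0
print(x,y,a)
pick_keeper(x,y,a,-76)
c=(506.2,-228.6)
set_joints(joints_at(c,150,101.8));ref=lat(0);o=observe();print("w",o["gripper_width"]*93,o["joints"].round(1))
print("pre",move_linear([*c,97],speed=80,stop_force=12))
h=move_linear([*c,71],speed=25,stop_force=10);o=observe();print(h,o["eef_pos"].round(1),lat(ref).round(1),"w",o["gripper_width"]*93,o["time"])
f=grab_frame("side");cv2.imwrite("pics/s2.png",cv2.resize(f[150:310,180:340,::-1],None,fx=3.75,fy=3.75,interpolation=cv2.INTER_CUBIC))
E
```

```text
contact True [487.4 249.2  70.1]
[]Traceback (most recent call last):
  File "<stdin>", line 4, in <module>
ValueError: min() iterable argument is empty
```

Run:
```python
from h import *
q=np.array(observe()["joints"]);q[0]=75;set_joints(q)
f=grab_frame("top");print(keepers(f),observe()["time"]);cv2.imwrite("pics/t3_raw.png",f[:,:,::-1])
cv2.imwrite("pics/t3.png",cv2.resize(f[120:270,90:390,::-1],None,fx=2.66,fy=2.66,interpolation=cv2.INTER_CUBIC))
```

```text
[(np.float64(489.1), np.float64(258.0), np.float64(74.2), 244, 42), (np.float64(566.5), np.float64(-51.9), np.float64(177.63), 232, 38)] 48.925
```

View pics/t3.png

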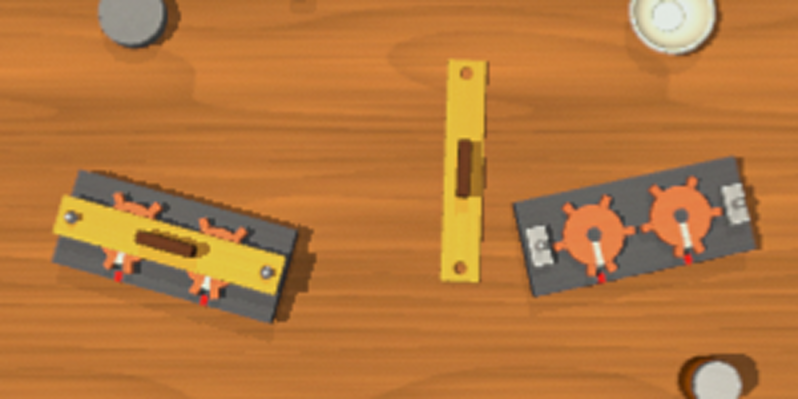

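Keeper 1 sits over both pins (72,217) and (267,272). Keeper 2 was knocked and is now at about (566.5,-52), so I'll use its new pose.

Run:
```python
from place import *
pick_keeper(566.8,-51.9,177.8,-76)
c=(506.2,-228.6)
set_joints(joints_at(c,150,101.8));ref=lat(0);o=observe();print("w",o["gripper_width"]*93,o["joints"].round(1))
print("pre",move_linear([*c,97],speed=80,stop_force=12))
h=move_linear([*c,71],speed=25,stop_force=10);o=observe();print(h,o["eef_pos"].round(1),lat(ref).round(1),"w",o["gripper_width"]*93,o["time"])
f=grab_frame("side");cv2.imwrite("pics/s2.png",cv2.resize(f[150:310,180:340,::-1],None,fx=3.75,fy=3.75,interpolation=cv2.INTER_CUBIC))
```

```text
down hit False
grip 13.5 45.000314712524414 lat [-0.6  0.4  1.7]
lifted 13.2 44.99896824359894 F [ 0.1 -0.8 -3.1] 55.4833
w 13.495541028890335 [-26.9  -6.4 103.3   0.   83.  -38.8]
pre False
False [ 506.3 -228.6   71.2] [ 0.5 -0.1 -0.4] w 13.833868441054278 58.8333
```

View pics/s2.png

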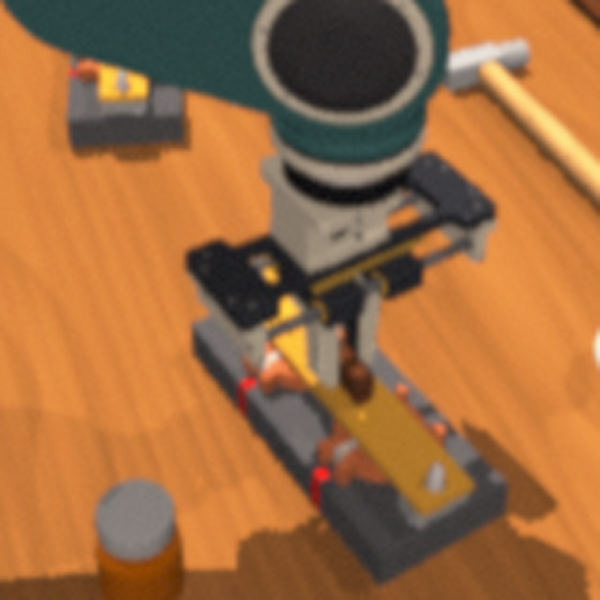

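The near pin is through at (432,480) and the plate hangs just above the shoulders. I'll settle it and inspect.

Run:
```python
from place import *
settle()
q=np.array(observe()["joints"]);q[0]=75;set_joints(q)
f=grab_frame("top");g=grab_frame("side")
for n,p in dict(al=[499.6,293.7,164.3],ar=[474.6,204.8,164.3],bl=[496.8,-183.6,191.8],br=[515.7,-273.8,191.8]).items(): pass
a=cv2.resize(f[170:260,100:390,::-1],None,fx=2.75,fy=2.75,interpolation=cv2.INTER_CUBIC)
b=cv2.resize(g[130:310,190:330,::-1],None,fx=1.9,fy=1.9,interpolation=cv2.INTER_CUBIC)
c=np.zeros((a.shape[0]+b.shape[0],a.shape[1],3),np.uint8);c[:a.shape[0]]=a;c[a.shape[0]:,:b.shape[1]]=b
s1=cv2.resize(g[130:190,190:240,::-1],None,fx=5.2,fy=5.2,interpolation=cv2.INTER_CUBIC);s2=cv2.resize(g[215:310,225:320,::-1],None,fx=2.7,fy=3.2,interpolation=cv2.INTER_CUBIC)
c[a.shape[0]:a.shape[0]+s1.shape[0],270:270+s1.shape[1]]=s1[:b.shape[0]];c[a.shape[0]:a.shape[0]+s2.shape[0],535:535+s2.shape[1]]=s2[:b.shape[0]]
cv2.imwrite("pics/end.png",c);print(c.shape,observe()["time"])
# pixel check: rib-top centres where seated (z=78)
for xy in((487.3,249.1),(506.2,-228.6)):
    print(proj("top",[[*xy,78]]).round(1),proj("side",[[*xy,78]]).round(1))
```

```text
contact True [ 506.4 -228.7   70. ]
(590, 798, 3) 63.925
[[151.3 211.2]] [[211.9 148.8]]
[[331.5 203.4]] [[270.3 242.6]]
```

View pics/end.png

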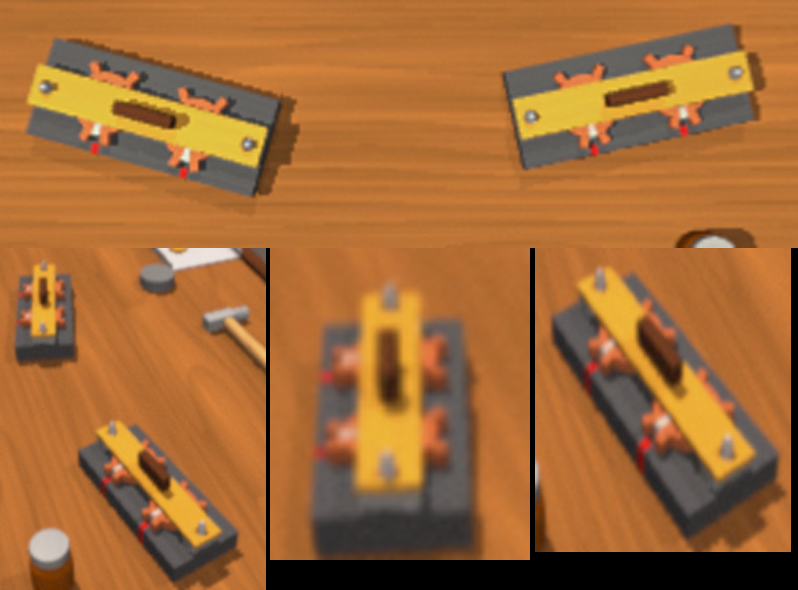

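Both plates lie flush over both pins. Contact came at TCP 70, as it should at the shoulder height, and the notches still face the marks.

```bash
python3 -c "
from station import *
print(finish_job())"
```

```text
the job is handed in; nothing more can be done
None
```

The job is handed in at about 64 s: all four dies were turned to within about 1° of their red marks, and a keeper plate sits flush over both pins on each block. One plate was knocked aside mid-run and picked up from its new spot, and the hammer, jar, dish and puck were not touched.

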